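# Set the leather splitter's coarse and fine thickness dial

## Robot

A 7-joint arm with a two-finger parallel gripper is mounted at the origin on the work surface. World frame = base frame: x ahead of the robot, y to its left, z up, the work surface at z = 0. Lengths are in mm, angles in rad, forces in N, time in s.
With the tool pointing down it reaches from about 400 to 750 mm from the base axis. Payload 19.5 kg.
Tool frame: the origin (TCP) lies between the finger pads; the fingertips stand 25 mm ahead of it and the grasp point (between the pads) lies 6 mm ahead of it; z points along the fingers, y is the direction in which the jaws open and shut (so a half turn about z gives the same grasp; the last joint's range is limited). The gripper opens to 85 mm and grips with 20 to 120 N. Pads are 22 mm wide; open, the fingers measure 114 mm over their backs; the gripper's body (76 mm by 85 mm) begins 54 mm behind the grasp point. The pads swing forward as they close: fully open they stand 13 mm farther back than shut.
Start: joints at [1.091, 0.707, -0.028, 1.485, 0.022, 0.951, -0.075], TCP at [243.761, -520.748, 256.268] pointing down, gripper open.
Joint ranges: [-2.71, 2.71], [-0.32, 2.16], [-1.57, 1.52], [0, 2.45], [-1.46, 4.6], [0, 2.02], [-2.83, 2.83]. Speed limits (rad/s): [1.89, 1.89, 2.57, 2.57, 3.01, 3.01, 3.01].

## Interface

Orientations are given as [roll, pitch, yaw] about the fixed x, y, z axes, in that order (R = Rz(yaw) Ry(pitch) Rx(roll)).
In Python, from bench import robot, grip, optics, order gives the robot as it stands. The module is installed in compiled form; this text tells all that it offers. Calls block until the motion is done:
- robot.movep(position, orientation): joint-space move of the TCP to a pose.
- robot.servo_line(position, rot=None, max_speed=150, threshold=None): straight line of the TCP; rot=None keeps the orientation; max_speed is the mean speed in mm/s. With threshold (N) it stops when the force on the tool has changed by that much, and returns True; else False.
- robot.move_j(angles): joint-space move.
- grip(opening): finger opening in mm; the grip force is fixed at half the most; returns when the fingers have stopped.
- robot.dwell(seconds).
- robot.inverse_kinematics(position, orientation): joint angles nearest the present ones, or None.
- optics.capture(name): name is "side" or "top" or "wrist"; returns (picture, depth): 420x560x3 uint8, red, green, blue; 420x560 float32, mm along the optical axis (not along the pixel's ray), 0 where there is no reading.
- optics.calibration(name): a dict with "vertical_fov" (degrees; the focal length in pixels is half the picture's height over the tangent of half this angle, whatever the lens; pixels are square), "cx", "cy" (the principal point, pixels), "camera_from_world" (4x4, takes a point from world to camera coordinates); the wrist camera has in their place "T_tool_cam" (4x4, takes a point from camera to tool coordinates, whose origin is the TCP and whose axes are the flange's). Camera axes: x right, y down, z forward; pixel columns grow to the right and rows downward; lengths in mm; the calibration is good to about 2 mm. A picture is of the moment at which its call begins: read the wrist's pose just before it. calibration takes no time and is no camera call.
A pose or a line that the arm cannot do raises robot.MotionError and nothing moves.
- order.hand_in(): hands the job in, once; it reports no verdict.
Trained networks look in the newest picture that a camera, given by its name, has taken for a name from the list of things; names that differ only in an ending like _2 or _b are one class to them, and where a whole thing is asked for, a point or a joint stands for the part that bears it (a point fixed in the world has none). Each returns a list of dicts, best first, with "conf" (0 to 1); they miss things now and then, are a little off and sometimes report something else, mostly with a low value. They report only what shows in the picture. A call takes as long as a camera call.
- optics.look_for(camera, thing): "position" ([column, row] in pixels, amid what is visible of it).
- optics.pinpoint(camera, thing): "position" ([column, row] in pixels: a listed point, or the origin of a listed thing).
Readings, each from a call of its own:
- robot.current_clock(): time.
- robot.current_q(): joint angles.
- robot.current_qvel(): joint speeds.
- robot.current_tau(): joint torques, N m.
- robot.current_position(): TCP position.
- robot.current_tcp_rot(): TCP orientation.
- robot.current_contact_force(): force on the tool from outside, world axes, zero at the start.
- robot.current_ft_torque(): the same for the moment, N m.
- robot.current_opening(): finger opening in mm.
Only numpy, scipy, OpenCV 4.12 (cv2) and the standard library are available. Lean on these libraries where they do the work, as an engineer would, in place of code of your own. Each camera call takes 0.05 s, during which the arm holds its last target. There are 200 camera calls.

## Task

Set the dark red leather splitter for the green hides: first turn the wide black coarse ring of its dial until its white pointer is at the green mark on the cream plate, then turn the small brass fine knob on top of it until its black pointer is at the same green mark. Leave the speed knob of the blue edge polisher as it is, and finish with both pointers at the green mark and the dial let go.

Things in the scene. Friction and masses are not known exactly. Their poses are not given: they have to be found in the camera images.
- dial (a point): Dial on the fixed dark red splitter's flat 170 x 160 mm tower. The point is on both knobs' vertical axis, on the face of the round cream plate (138 mm across, 115 mm above the table). x points, level, to the green mark (22 x 12 mm, radius 46 to 68 mm), z up. The orange mark, 1.8 rad anticlockwise of it, is for other hides. Only the knobs rise above the plate.
- coarse (a joint): Coarse ring's angle, rad: 0 with its white pointer at the green mark, positive anticlockwise from above, stops at +-2.4; starts 0.6 to 1.35. Black, round, 54 mm wide, grip 7 to 34 mm above the dial point; its 86 mm skirt at 3 to 7 mm. White 6 mm stripe on skirt and top. Grip across any diameter, fine knob between the fingers. Friction 0.08 N m, stays put, does not carry the fine knob.
- fine (a joint): Fine knob's angle, rad: 0 with its black pointer at the green mark, positive anticlockwise from above, stops at +-2.4; starts -1.35 to -0.6. Brass, round, 30 mm wide, 35 to 57 mm above the dial point, same axis as the ring. Pointer: 6 mm black stripe from the middle of its top to the rim. Grip across any diameter. Friction 0.04 N m, stays put, does not carry the coarse ring.
- speed_pointer (a point): White-striped end of the bar grip of the black speed knob on the blue edge polisher (fixed box 160 x 130 x 85 mm), 22 mm from that knob's axis and about 120 mm above the table. Not to be turned.

How it is judged:
By the outcome, as a careful person would: the job done as asked, in the order asked, and still so for the second after the job is handed in, with the robot touching nothing.
It also fails if it takes over 42 s, if anything falls off the work surface, if the arm or the gripper's body presses on something with over 40 N, if the wrist force passes 120 N, or if a joint passes its speed limit or range.

## Working session

There is one attempt and no reset: what is moved stays moved. The work goes in short steps, each a Python script; the robot and the scene stay as the last script left them, time stands still between calls to the robot, and variables do not carry over. Pictures are saved under pics/ and viewed, about 8 in all and at most 12, crops included, and the job is handed in when it is done.

```bash
mkdir -p pics; cat > h.py <<'E'
import numpy as np, cv2
from bench import robot, grip, optics, order
from scipy.spatial.transform import Rotation as R
def K(n):
    c=optics.calibration(n); return 210/np.tan(np.radians(c["vertical_fov"])/2),c["cx"],c["cy"],c
def T_wc(n):
    f,cx,cy,c=K(n)
    if n!="wrist": return np.linalg.inv(np.array(c["camera_from_world"]))
    T=np.eye(4);T[:3,:3]=R.from_euler("xyz",robot.current_tcp_rot()).as_matrix();T[:3,3]=robot.current_position()
    return T@np.array(c["T_tool_cam"])
def on_plane(n,T,u,z):
    f,cx,cy,_=K(n);u=np.atleast_2d(np.asarray(u,float))
    d=np.c_[(u[:,0]-cx)/f,(u[:,1]-cy)/f,np.ones(len(u))]@T[:3,:3].T
    return T[:3,3]+d*((z-T[2,3])/d[:,2])[:,None]
def proj(n,T,p):
    f,cx,cy,_=K(n);q=np.linalg.inv(T)@np.r_[p,1];return np.array([cx+f*q[0]/q[2],cy+f*q[1]/q[2]])
def save(p,name): cv2.imwrite("pics/"+name,p[:,:,::-1])
E
python3 - <<'E'
from h import *
print(robot.current_clock(),robot.current_tcp_rot(),optics.calibration("wrist"))
for n in ("top","side"):
    T=T_wc(n);p,d=optics.capture(n);save(p,n+".png");np.savez(n,p=p,d=d)
    print(n,T[:3,3].round(),K(n)[:3])
    for t in ("dial","speed_pointer"):
        for r in optics.pinpoint(n,t)[:2]: print(t,r,on_plane(n,T,r["position"],115 if t=="dial" else 120).round(1))
    for t in ("coarse","fine"): print(t,optics.look_for(n,t)[:2])
a=cv2.imread("pics/top.png");b=cv2.imread("pics/side.png")
cv2.imwrite("pics/both.png",cv2.resize(np.vstack([a,b]),None,fx=.71,fy=.71))
E
```

```text
0.0 [-3.14045737e+00  2.10006472e-05  4.37809985e-01] {'vertical_fov': 63.175769960083116, 'cx': 280.2961422644326, 'cy': 213.03036888652554, 'T_tool_cam': array([[-1.24048499e-03, -9.60362733e-01, -2.78750574e-01,
         7.16470986e+01],
       [ 9.99999075e-01, -1.34668784e-03,  1.89506223e-04,
         1.16699607e+00],
       [-5.57384724e-04, -2.78750081e-01,  9.60363515e-01,
        -1.16797120e+02],
       [ 0.00000000e+00,  0.00000000e+00,  0.00000000e+00,
         1.00000000e+00]])}
top [462.  10. 888.] (np.float64(410.03518359951346), 277.8783048965243, 207.72154789136098)
dial {'position': [167.1, 212.7], 'conf': 0.68} [[539.8 215.4 115. ]]
speed_pointer {'position': [410.1, 223.5], 'conf': 0.86} [[ 510.6 -242.3  120. ]]
coarse [{'position': [164.2, 213.8], 'conf': 0.83}]
fine [{'position': [157.1, 208.1], 'conf': 0.6}]
side [ 408. -540.  621.] (np.float64(443.6954537915769), 276.4436182782494, 205.68761562760744)
dial {'position': [262.4, 164.1], 'conf': 0.66} [[545.5 216.4 115. ]]
speed_pointer {'position': [302.3, 363.2], 'conf': 0.62} [[ 508.6 -244.5  120. ]]
coarse [{'position': [260.7, 161.2], 'conf': 0.85}]
fine [{'position': [261.0, 146.7], 'conf': 0.59}]
```

View pics/top.png

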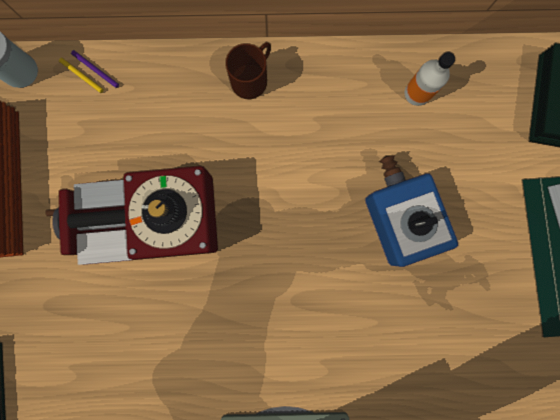

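The top view shows the dial centre near (165,212), the green mark at (163,182), the orange mark at (136,221) and the polisher at (415,222). Both cameras place the dial at about (542, 216, 115). Next I'll move above it and take a wrist picture.

```bash
python3 - <<'E'
from h import *
for y in np.arange(-3,3.2,0.5):
    q=robot.inverse_kinematics([541,216,265],[np.pi,0,y]); print(round(y,2),None if q is None else np.round(q,2))
robot.movep([541,216,265],[np.pi,0,0.4]); print(robot.current_clock(),robot.current_q().round(2) if hasattr(robot.current_q(),'round') else robot.current_q())
T=T_wc("wrist");p,d=optics.capture("wrist");save(p,"w1.png");np.savez("w1",p=p,d=d,T=T)
for t in ("dial",): print(optics.pinpoint("wrist",t)[:2],[on_plane("wrist",T,r["position"],115).round(1) for r in optics.pinpoint("wrist",t)[:2]])
print(robot.current_clock(), robot.current_contact_force())
E
```

```text
-3.0 [-0.08  0.79 -0.77  1.43  0.57  1.15  0.78]
-2.5 [ 0.04  0.9  -1.13  1.43  0.82  1.32  1.08]
-2.0 [ 0.09  0.99 -1.35  1.42  0.96  1.47  1.48]
-1.5 [ 0.09  0.99 -1.35  1.42  0.96  1.47  1.98]
-1.0 [-0.7   0.77  0.57  1.45 -0.45  1.05 -2.61]
-0.5 [-0.63  0.74  0.41  1.45 -0.32  1.01 -2.22]
0.0 [-0.56  0.72  0.25  1.45 -0.2   1.   -1.83]
0.5 [-0.48  0.71  0.09  1.44 -0.07  0.99 -1.44]
1.0 [-0.4   0.71 -0.07  1.44  0.06  0.99 -1.06]
1.5 [-0.32  0.71 -0.23  1.44  0.18  1.01 -0.67]
2.0 [-0.24  0.73 -0.39  1.44  0.3   1.04 -0.27]
2.5 [-0.17  0.75 -0.54  1.43  0.41  1.07  0.13]
3.0 [-0.11  0.78 -0.69  1.43  0.52  1.12  0.55]
3.3 [-0.49  0.71  0.12  1.44 -0.09  0.99 -1.52]
[] []
3.45 [ 0.7997364  -0.25554631  0.62696833]
```

View pics/w1.png

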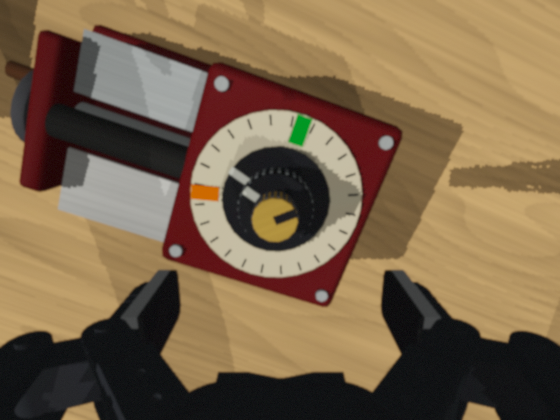

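The wrist view shows the plate centre near (276,193), green at (300,130), the white stripe at (240,175) to (251,194), and the brass top at (275,219) with its black pointer toward (292,214). I'll project these features onto their planes and fit them.

```bash
cat >> h.py <<'E'
def circ(P):
    A=np.c_[2*P[:,:2],np.ones(len(P))];s=np.linalg.lstsq(A,(P[:,:2]**2).sum(1),rcond=None)[0]
    return s[:2],np.sqrt(s[2]+s[:2]@s[:2])
wrap=lambda a:(a+np.pi)%(2*np.pi)-np.pi
def measure(p,T,c0):
    hsv=cv2.cvtColor(p,cv2.COLOR_RGB2HSV).astype(int);h,s,v=hsv[...,0],hsv[...,1],hsv[...,2]
    vv,uu=np.mgrid[:420,:560];px=np.c_[uu.ravel(),vv.ravel()]
    def pts(m,z,r0,r1,c):
        P=on_plane("wrist",T,px,z)[:,:2]-c;r=np.hypot(*P.T);k=(r>=r0)&(r<=r1)&m.ravel();return P[k]+c
    cream=(s<95)&(v>110)&(h<40); green=(h>45)&(h<80)&(s>140)&(v>60)
    o={}
    # plate centre: outer edge of the red/cream boundary by angle
    P=pts(cream|green|((h<16)&(s>180)&(v>180)),115,52,76,c0);a=np.arctan2(*(P-c0).T[::-1]);r=np.hypot(*(P-c0).T)
    E=[];bins=np.digitize(a,np.linspace(-np.pi,np.pi,73))
    for b in range(1,73):
        k=np.where(bins==b)[0]
        if len(k)>10:E.append(P[k[np.argsort(r[k])[-3]]])
    E=np.array(E)
    for _ in range(4):
        c,rad=circ(E);e=abs(np.hypot(*(E-c).T)-rad);E=E[e<max(1.5,2*np.median(e))]
    o["c"],o["rad"],o["n"]=c,rad,len(E)
    dirn=lambda P,c:np.arctan2(*(P.mean(0)-c)[::-1])
    g=pts(green,115,40,72,c);o["g"]=dirn(g,c);o["gr"]=np.hypot(*(g.mean(0)-c))
    brass=(h>12)&(h<30)&(s>120)&(v>90)
    B=pts(brass,172,0,18,c).astype(np.float32);hull=cv2.convexHull(B)[:,0];o["bc"],o["brad"]=circ(hull)
    W=(s<70)&(v>110)
    w=pts(W,122,31,41,c);o["w122"]=wrap(dirn(w,c)-o["g"]),len(w)
    w=pts(W,149,17,26,c);o["w149"]=wrap(dirn(w,c)-o["g"]),len(w)
    for nm,cc in(("f_c",c),("f_bc",o["bc"])):
        k=pts(v<70,172,3,12.5,cc);o[nm]=wrap(dirn(k,cc)-o["g"]),len(k)
    return o
E
python3 - <<'E'
from h import *
z=np.load("w1.npz");o=measure(z["p"],z["T"],np.array([541,216.]));[print(k,v) for k,v in o.items()]
g=proj("wrist",z["T"],np.r_[o["c"],115]);print(g)
d=z["d"];T=z["T"]
for u in ((230,250),(268,222)):
    print(d[u[1],u[0]],(T@np.r_[d[u[1],u[0]]*np.array([(u[0]-K("wrist")[1])/K("wrist")[0],(u[1]-K("wrist")[2])/K("wrist")[0],1]),1]).round(1))
q=z["p"].copy()
for r,zz,cc in((69,115,o["c"]),(43,122,o["c"]),(27,149,o["c"]),(15,172,o["c"])):
    for a in np.arange(0,6.28,.15): cv2.circle(q,proj("wrist",T,np.r_[cc+r*np.r_[np.cos(a),np.sin(a)],zz]).round().astype(int),1,(255,0,255),-1)
for r,zz,a in((60,115,0),(36,122,o["w122"][0]),(22,149,o["w149"][0]),(12,172,o["f_c"][0])):
    cv2.circle(q,proj("wrist",T,np.r_[o["c"]+r*np.r_[np.cos(a+o["g"]),np.sin(a+o["g"])],zz]).round().astype(int),2,(0,255,255),-1)
save(cv2.resize(q[90:300,160:400],None,fx=2.5,fy=2.5),"w1o.png")
E
```

```text
c [545.81776673 219.75176954]
rad 69.01316130252522
n 72
g 0.06853357336556674
gr 56.97248927968939
bc [545.88637236 220.0923034 ]
brad 15.0258930318372
w122 (np.float64(1.2815054140205486), 113)
w149 (np.float64(1.2863636784322132), 120)
f_c (np.float64(-0.8607022944136173), 100)
f_bc (np.float64(-0.9023528643564265), 101)
[275.71017327 199.08093909]
286.90274 [490.3 238.3 114.9   1. ]
221.8645 [542.6 223.1 170.4   1. ]
```

View pics/w1o.png

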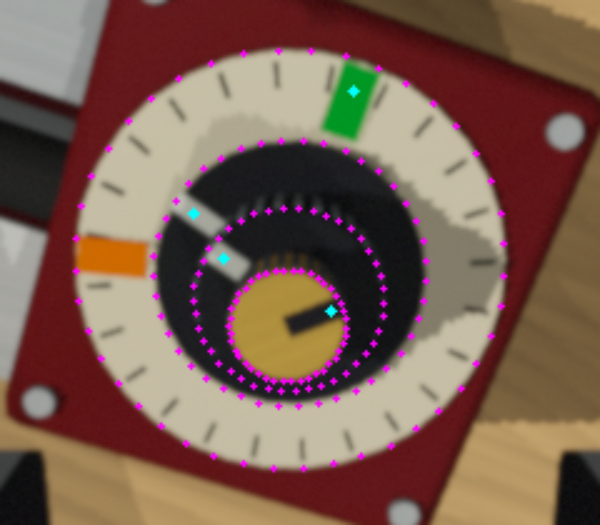

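The fit matches the picture: plate radius 69.0, brass radius 15.0, centre (545.8, 219.9), green direction 0.0685, coarse 1.284, fine −0.88. I'll approach at yaw 1.5, grip the ring low and turn it by −1.284.

```bash
python3 - <<'E'
from h import *
c=[545.8,219.9]; clk=robot.current_clock
print(clk())
robot.movep(c+[205],[np.pi,0,1.5]);print("above",clk())
hit=robot.servo_line(c+[150],max_speed=60,threshold=12);print(hit,robot.current_position(),clk())
if not hit:
    grip(50);print("grip",robot.current_opening(),clk(),robot.current_contact_force(),robot.current_ft_torque())
    robot.servo_line(c+[150],rot=[np.pi,0,1.1],max_speed=50);print("t",clk(),robot.current_tcp_rot(),robot.current_position(),robot.current_contact_force(),robot.current_ft_torque())
E
```

```text
3.45
above 4.3083
False [545.95746047 219.96413969 150.34217632] 5.375
grip 52.20548173663587 5.8 [-13.83649966  -2.0886887   14.71073147] [-0.30858096  2.66799723 -0.00521597]
t 6.35 [-3.13942131e+00  1.63954095e-03  1.10033800e+00] [544.37899806 220.1088274  150.5360496 ] [-14.7812634   -1.1567489   17.07801151] [-0.40071724  2.89058699 -0.11395396]
```

```bash
python3 - <<'E'
from h import *
c=[545.3,220.]; clk=robot.current_clock
robot.servo_line(c+[151],rot=[np.pi,0,0.216],max_speed=50);print("t",clk(),robot.current_tcp_rot(),robot.current_position(),robot.current_contact_force(),robot.current_ft_torque(),robot.current_opening())
grip(85);print(clk(),robot.current_opening())
robot.servo_line(c+[265],max_speed=120);print(clk())
robot.dwell(.1)
T=T_wc("wrist");p,d=optics.capture("wrist");save(p,"w2.png");np.savez("w2",p=p,d=d,T=T)
o=measure(p,T,np.array([545.8,219.9]));[print(k,v) for k,v in o.items()]
save(cv2.resize(p[90:300,160:400],None,fx=2.5,fy=2.5),"w2c.png")
E
```

```text
t 7.3833 [-3.14098423e+00  2.88822121e-03  2.16469187e-01] [544.02677572 220.3555714  150.70619716] [-6.85763662  1.91368615 -0.67317193] [ 0.13578451  1.60664307 -0.04498468] 52.35642821879414
7.8167 85.09307705724959
8.9167
c [545.83901741 219.68606663]
rad 69.00950300981775
n 72
g 0.07007440959256069
gr 56.825710000691416
bc [545.95593279 220.03053677]
brad 15.011224464608889
w122 (np.float64(-0.008185096234578637), 119)
w149 (np.float64(-0.004226446059016009), 119)
f_c (np.float64(-0.8594001927612918), 98)
f_bc (np.float64(-0.8978739738181978), 98)
```

View pics/w2c.png

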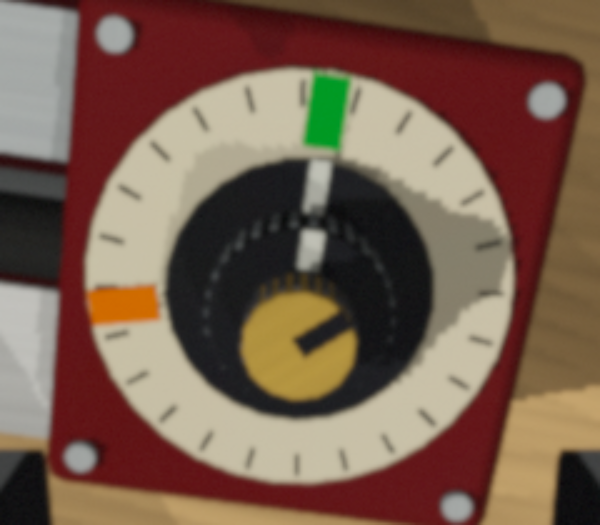

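The white stripe now points at green: coarse is about −0.006 and the fine knob hasn't moved (about −0.88). Next is the fine knob, with the fingertips kept above the ring.

```bash
python3 - <<'E'
from h import *
c=[545.5,220.]; clk=robot.current_clock
f0=robot.current_contact_force()
y0=0.22
hit=robot.servo_line(c+[178],rot=[np.pi,0,y0],max_speed=90,threshold=12);print(hit,robot.current_position(),clk())
if not hit:
    grip(26);print("grip",robot.current_opening(),clk(),robot.current_contact_force()-f0,robot.current_tcp_rot())
    robot.servo_line(c+[178],rot=[np.pi,0,y0+0.88],max_speed=50);print("t",clk(),robot.current_tcp_rot(),robot.current_position(),robot.current_contact_force(),robot.current_ft_torque(),robot.current_opening())
    grip(85);robot.servo_line(c+[265],max_speed=100);robot.dwell(.1);print(clk())
    T=T_wc("wrist");p,d=optics.capture("wrist");save(p,"w3.png");np.savez("w3",p=p,d=d,T=T)
    o=measure(p,T,np.array([545.8,219.9]));[print(k,v) for k,v in o.items()]
    save(cv2.resize(p[90:300,160:400],None,fx=2.5,fy=2.5),"w3c.png")
E
```

```text
False [545.70350505 220.06576466 178.49696715] 10.1833
grip 27.6039418086721 10.75 [-3.22920703  3.0380577   7.92721211] [-3.14058101e+00 -5.45473272e-04  2.20426690e-01]
t 11.7833 [-3.14035725e+00 -1.53223386e-03  1.10104419e+00] [544.97808792 221.28960775 178.50363436] [-6.44198337  5.36862466  9.75263951] [1.25617744 1.30516312 0.02499425] 27.72734823450022
13.4917
c [545.60905058 219.84867297]
rad 68.93171380750364
n 71
g 0.06529969719362272
gr 57.256188848045085
bc [545.87897476 220.91200429]
brad 15.195128653691349
w122 (np.float64(-0.00838701319705315), 109)
w149 (np.float64(-0.01024798487539691), 115)
f_c (np.float64(0.023486737710345373), 104)
f_bc (np.float64(-0.12858953991094157), 109)
```

View pics/w3c.png

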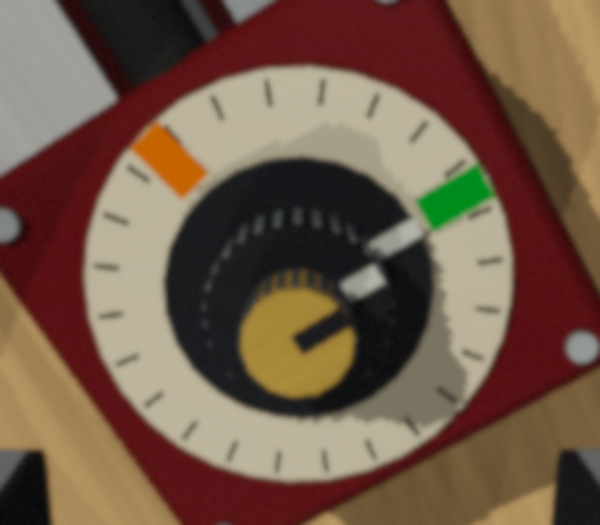

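Both pointers look on green, but the two fine readings disagree (+0.02 and −0.13). I'll check using the stripe's own axis direction, which doesn't depend on the centre.

```bash
python3 - <<'E'
from h import *
def stripe(p,T,c,g):
    S=24;n=400;xs=(np.arange(n)/n-.5)*2*S
    X,Y=np.meshgrid(xs,xs);f,cx,cy,_=K("wrist");Ti=np.linalg.inv(T)
    P=np.stack([X+c[0],Y+c[1],0*X+172,0*X+1],-1)@Ti.T
    im=cv2.remap(p,(cx+f*P[...,0]/P[...,2]).astype(np.float32),(cy+f*P[...,1]/P[...,2]).astype(np.float32),cv2.INTER_LINEAR)
    hsv=cv2.cvtColor(im,cv2.COLOR_RGB2HSV).astype(int);out=[]
    br=((hsv[...,0]>12)&(hsv[...,0]<30)&(hsv[...,1]>120)&(hsv[...,2]>90)).astype(np.uint8)
    b=cv2.HoughCircles(cv2.GaussianBlur(br*255,(9,9),0),cv2.HOUGH_GRADIENT,1,400,param1=100,param2=8,minRadius=115,maxRadius=135)
    bc=(b[0,0,:2]/n-.5)*2*S if b is not None else None
    r=np.hypot(X,Y);k=(im.max(2)<80)&(r<12.5)
    l,st,_,_=cv2.connectedComponentsWithStats(k.astype(np.uint8))[0:4];i=1+np.argmax(_[1:,4]) if False else None
    nl,lab,stt,cen=cv2.connectedComponentsWithStats(k.astype(np.uint8));j=1+np.argmax(stt[1:,4])
    Q=np.c_[X[lab==j],Y[lab==j]].astype(np.float32)
    v=cv2.fitLine(Q,cv2.DIST_L2,0,.01,.01).ravel();a=np.arctan2(v[1],v[0])
    return [wrap(a-g),wrap(a+np.pi-g)],Q.mean(0),bc,(None if bc is None else wrap(np.arctan2(*(Q.mean(0)-bc)[::-1])-g))
for n in("w1","w2","w3"):
    z=np.load(n+".npz");print(n,*stripe(z["p"],z["T"],np.array([545.8,219.9]),0.068))
E
```

```text
w1 [np.float32(-0.85972834), np.float32(2.2818644)] [ 4.4261794 -4.699091 ] [0.06000137 0.06000137] -0.8964293
w2 [np.float32(-0.8590815), np.float32(2.282511)] [ 4.4305277 -4.670444 ] [0.18000126 0.18000126] -0.91922116
w3 [np.float32(0.022318602), np.float32(-3.1192744)] [6.250542  0.5158808] [-0.05999994  0.42000103] -0.05280757
```

The stripe axis gives −0.860, −0.859 and then +0.022, which agrees with the +0.023 reading about the plate centre and with the 0.88 rad turn. The −0.13 came from a brass-outline fit pulled off by stray pixels. Coarse is at about −0.009. Both are well inside the mark (about ±0.1 rad), and the gripper is open and clear, so I'm handing in.

```bash
python3 - <<'E'
from h import *
print(robot.current_clock(),robot.current_position(),robot.current_opening(),robot.current_contact_force())
order.hand_in()
E
```

```text
13.5417 [545.37323862 219.94780961 264.49883259] 84.83428919817827 [ 0.23503105 -0.89279435  0.51659133]
the job is handed in; nothing more can be done
```

The splitter is set for the green hides and handed in at 13.5 s. I turned the coarse ring first, by −1.284 rad, then the fine knob, by +0.88 rad.

- **Coarse ring:** its white pointer is within 0.01 rad of the green mark, at about −0.009 rad, and it stayed there while I turned the fine knob.
- **Fine knob:** its black pointer is at about +0.022 rad, measured from the stripe's direction and about the plate centre. The mark is about ±0.1 rad wide, so I made no further correction.
- **Release:** the gripper is open and about 70 mm above the knob, with wrist force near zero. I never went near the polisher's speed knob, but I did not take a picture of it afterwards.

Two fine readings that rely on the fitted outline of the brass knob disagreed, at −0.13 and −0.05 rad. I set them aside: that outline fit looked wrong in the last picture, and the other two readings agree with the turn I commanded. While gripping the ring, I measured up to about 17 N upward and 15 N sideways on the tool, well under the limits.

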